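# Close the glaze sample jars and put them away in their drawer

### The arm

A 6-joint arm with a two-finger parallel gripper is mounted at the origin on the work surface. World frame = base frame: x ahead of the robot, y to its left, z up, the work surface at z = 0. Lengths are in mm, angles in rad, forces in N, time in s.
With the tool pointing down it reaches from about 275 to 750 mm from the base axis. Payload 10.2 kg.
Tool frame: the origin (TCP) lies at the very end of the fingers, on their centre line; the grasp point (between the pads) lies 19 mm behind it (ctrl.tcp_to_grasp is the distance from the TCP to the grasp point, in mm); z points along the fingers, x is the direction in which the jaws open and shut, and the axes are right-handed (so a half turn about z gives the same grasp; the last joint's range is limited). The gripper opens to 85 mm and grips with 20 to 120 N. Pads are 22 mm wide; open, the fingers measure 114 mm over their backs; the gripper's body (76 mm by 85 mm) begins 54 mm behind the grasp point. The pads swing forward as they close: fully open they stand 13 mm farther back than shut.
Start: joints at [-1.531, 0.313, 1.498, -0, 1.331, -0.223], TCP at [136.374, -506.985, 231.294] pointing down, gripper open.
Joint ranges: [-2.94, 2.94], [-0.97, 2.17], [0.19, 2.56], [-1.23, 4.37], [0.02, 3.11], [-2.88, 2.88]. Speed limits (rad/s): [2.39, 2.39, 3.01, 3.14, 3.14, 3.14].

### API

Orientations are given as a unit quaternion [w, x, y, z].
In Python, from rig import monitor, vision, order, ctrl gives the robot as it stands. The module is installed in compiled form; this text tells all that it offers.
- The arm moves only by the shell command python3 -m pendant 'ROWS' [FORCE]. ROWS is JSON, a list that holds one entry, the list of rows, each a list of 5 numbers: the closure, from -1 (fully open) to 1 (shut), then the shift along the world's x, y, z in m, then the turn about the world's z in degrees. In form: [[[fingers, dx, dy, dz, spin], ...]]. A call has 1 to 20 rows; each row is the pose to reach, as a shift and turn from the pose commanded when the call began; what a row does not reach only later rows make up. A row lasts 1/10 s, in which the tool goes at most 50 mm and 8.59 degrees, less where a joint would pass 70% of its speed; a pose out of reach is approached as far as the arm can. A call with a gripper value outside its range is refused whole. The fingers move at their own pace and stop on an object; FORCE is the grip in N (left out, the last holds). Time passes only in rows, so rows that repeat a pose let the fingers close. It gives the time, the measured TCP pose, the force and the opening at its end, in the units of the state.
- monitor.sense(): the state, without advancing time (a new reading comes with each control period).
- vision.capture(name): name is "scene" or "top" or "wrist"; returns (picture, depth): 420x560x3 uint8, red, green, blue; 420x560 float32, mm along the optical axis (not along the pixel's ray), 0 where there is no reading.
- vision.camera_info(name): a dict with "fov_y" (degrees; the focal length in pixels is half the picture's height over the tangent of half this angle, whatever the lens; pixels are square), "cx", "cy" (the principal point, pixels), "R" (3x3) and "t" (3): a world point X has camera coordinates R X + t; the wrist camera has in their place "hand_eye" (4x4, takes a point from camera to tool coordinates, whose origin is the TCP and whose axes are the tool frame's). Camera axes: x right, y down, z forward; pixel columns grow to the right and rows downward; lengths in mm; the calibration is good to about 2 mm. A picture is of the moment at which its call begins: read the wrist's pose just before it. camera_info takes no time and is no camera call.
- order.finish_job(): hands the job in, once; it reports no verdict.
The state is a dict: "time_s": time; "joints": joint angles; "dq": joint speeds; "tau": joint torques, N m; "eef_pos": TCP position; "ee_rot": TCP orientation; "force": force on the tool from outside, world axes, zero at the start; "wrist_torque": the same for the moment, N m; "grip_width": opening from 0.0 (shut) to 1.0 (fully open).
Only numpy, scipy, OpenCV 4.12 (cv2) and the standard library are available. Lean on these libraries where they do the work, as an engineer would, in place of code of your own. Each camera call takes 0.05 s, during which the arm holds its last target.

### The job

The glaze sample jars on the bench have lids that are not pressed fully on. Press every lid fully home on its jar, stand all the jars upright on the floor of the open drawer, and then push the drawer fully home. Leave the bowl where it is.

Things in the scene. Friction and masses are not known exactly. Their poses are not given: they have to be found in the camera images.
- jar1: glaze sample jar: upright white plastic cylinder 50 mm in diameter and 50 mm high with a blue band, about 0.24 kg, heavy at the base, with a blue press-on lid. Origin at the centre of its underside, z up when upright. Three or four of the four jars are present.
- lid1 (a joint): how far the blue lid of jar1 stands proud of its jar, m: 0 is pressed fully home, up to 0.010; it takes about 6 to 7 N straight down to move it and stays where it is left. A proud lid shows the red seal ring under it. The lid cannot come off.
- lid1_top (a point): centre of the flat top of the blue lid of jar1; the lid is a disc 48 mm in diameter and 12 mm thick, its top 62 mm above the jar's underside when home
- jar2: glaze sample jar: upright white plastic cylinder 50 mm in diameter and 50 mm high with a green band, about 0.24 kg, heavy at the base, with a green press-on lid. Origin at the centre of its underside, z up when upright. Three or four of the four jars are present.
- lid2 (a joint): how far the green lid of jar2 stands proud of its jar, m: 0 is pressed fully home, up to 0.010; it takes about 6 to 7 N straight down to move it and stays where it is left. A proud lid shows the red seal ring under it. The lid cannot come off.
- lid2_top (a point): centre of the flat top of the green lid of jar2; the lid is a disc 48 mm in diameter and 12 mm thick, its top 62 mm above the jar's underside when home
- jar3: glaze sample jar: upright white plastic cylinder 50 mm in diameter and 50 mm high with a yellow band, about 0.24 kg, heavy at the base, with a yellow press-on lid. Origin at the centre of its underside, z up when upright. Three or four of the four jars are present.
- lid3 (a joint): how far the yellow lid of jar3 stands proud of its jar, m: 0 is pressed fully home, up to 0.010; it takes about 6 to 7 N straight down to move it and stays where it is left. A proud lid shows the red seal ring under it. The lid cannot come off.
- lid3_top (a point): centre of the flat top of the yellow lid of jar3; the lid is a disc 48 mm in diameter and 12 mm thick, its top 62 mm above the jar's underside when home
- jar4: glaze sample jar: upright white plastic cylinder 50 mm in diameter and 50 mm high with a black band, about 0.24 kg, heavy at the base, with a black press-on lid. Origin at the centre of its underside, z up when upright. Three or four of the four jars are present.
- lid4 (a joint): how far the black lid of jar4 stands proud of its jar, m: 0 is pressed fully home, up to 0.010; it takes about 6 to 7 N straight down to move it and stays where it is left. A proud lid shows the red seal ring under it. The lid cannot come off.
- lid4_top (a point): centre of the flat top of the black lid of jar4; the lid is a disc 48 mm in diameter and 12 mm thick, its top 62 mm above the jar's underside when home
- cabinet: origin at the bottom centre, at bench level, of the front face of a fixed low plywood cabinet, 260 deep (x) x 320 wide (y) x 96 mm high, with one drawer. Its x axis points into the cabinet, y along the front. The opening's upper edge is 88 mm above the bench, so 12 mm above the lids of closed jars in the drawer. A vase 95 mm high stands on its top, 100 mm or more behind the front.
- drawer (a joint): how far the drawer is pulled out, m: 0 is fully home, 0.20 its outer stop; it slides along cabinet's x axis (pushed home towards +x) with 4 N friction and stays where it is left
- drawer_floor (a point): front edge of the drawer's inner floor, on its centre line at the foot of the blue front's inner face, 14 mm above the bench; moves with the drawer; axes as cabinet. The inside runs 0 to +230 mm in x and -140 to +140 mm in y. Side and back walls reach 40 mm above the floor, the front 70 mm. The part of the drawer still inside the cabinet is covered by its top.
- drawer_handle (a point): middle of the drawer's steel bar handle: a horizontal bar along the drawer's y, 90 mm long, 10 mm thick, 55 mm above the bench, its centre line 26 mm in front of the outer face of the blue drawer front (the front is 318 mm wide, 12 mm thick, from 8 to 84 mm above the bench)
- bowl: blue ceramic bowl, 110 mm across, 50 mm high, loose; origin at the centre of its underside; must be left alone. A heavy terracotta tub (130 mm high, fixed) stands some way beyond the jars, near the bench's far edge
There are look-alikes about, which are no part of the job. Leave any orange or pink look-alike of the jar3 alone.

How it is judged:
By the outcome, as a careful person would: the job done as asked, in the order asked, and still so for the second after the job is handed in, with the robot touching nothing.
Of jar1, jar2, jar3, jar4 only 3 to 4 are there at a start; the rules pass over those that are not, and their reading is None.
At some moment in a run one of jar1, jar2, jar3, jar4 may be knocked a few centimetres aside while the robot is not near it.
It also fails if it takes over 208 s, if anything falls off the work surface, if the arm or the gripper's body presses on something with over 40 N, if the wrist force passes 120 N, or if a joint passes its speed limit or range.

## Working session

There is one attempt and no reset: what is moved stays moved. The work goes in short steps, Python scripts to look and compute and a shell command to move; the robot and the scene stay as the last step left them, time stands still between calls to the robot, and variables do not carry over. Pictures are saved under pics/ and viewed, and the job is handed in when it is done.

```bash
mkdir -p pics; cat > h.py <<'E'
import numpy as np, cv2
from rig import monitor, vision, order, ctrl
def cap(n,f=None):
    s=monitor.sense(); p,d=vision.capture(n)
    if f: cv2.imwrite('pics/'+f,p[:,:,::-1])
    return s,p,d
def cloud(n,d,s=None):
    i=vision.camera_info(n); f=d.shape[0]/2/np.tan(np.radians(i['fov_y'])/2)
    v,u=np.mgrid[:d.shape[0],:d.shape[1]]
    P=np.stack([(u-i['cx'])*d/f,(v-i['cy'])*d/f,d],-1)
    if n=='wrist':
        from scipy.spatial.transform import Rotation as Ro
        H=np.array(i['hand_eye']); P=P@H[:3,:3].T+H[:3,3]
        q=s['ee_rot']; return P@Ro.from_quat([q[1],q[2],q[3],q[0]]).as_matrix().T+np.array(s['eef_pos'])
    return (P-np.array(i['t']))@np.array(i['R'])
E
python3 - <<'E'
from h import *
for n in ('scene','top','wrist'):
    s,p,d=cap(n,n+'0.png'); np.savez('pics/'+n+'0.npz',p=p,d=d,c=cloud(n,d,s))
print(monitor.sense(),ctrl.tcp_to_grasp); 
for n in ('scene','top','wrist'): print(vision.camera_info(n))
E
```

```text
{'time_s': 0.15, 'joints': array([-1.53138276e+00,  3.13309725e-01,  1.49822676e+00,  2.23471637e-05,
        1.33100205e+00, -2.23393233e-01]), 'dq': array([ 0.0003077 , -0.0015158 , -0.00076983,  0.00066824, -0.00014076,
       -0.00075715]), 'tau': array([ 1.42887602e-03, -4.12370896e+01, -2.59795493e+01, -1.65123165e-04,
        3.22962260e-03,  2.31482443e-05]), 'eef_pos': array([ 136.38066859, -506.78950237,  230.88603354]), 'ee_rot': array([-3.70659768e-04,  7.93658170e-01, -6.08363777e-01, -2.93937465e-04]), 'force': array([ 0.37319883,  0.57584019, -0.23348446]), 'wrist_torque': array([ 0.0445565 , -0.02364299,  0.0361994 ]), 'grip_width': 0.998423772163998} 18.700000000000003
{'fov_y': 51.41468063256481, 'cx': 280.01232130661793, 'cy': 218.08965221363468, 'R': array([[ 0.34074905,  0.94014058, -0.00507696],
       [ 0.76393201, -0.28002271, -0.58137352],
       [-0.5479945 ,  0.19422402, -0.81362096]]), 't': array([-285.55519027, -318.19933681, 1454.91637882])}
{'fov_y': 51.40052901798179, 'cx': 274.732993183371, 'cy': 214.32501831644228, 'R': array([[-5.99395717e-04, -9.99959246e-01, -9.00817227e-03],
       [-9.96172505e-01,  1.38445483e-03, -8.73980708e-02],
       [ 8.74069804e-02,  8.92130751e-03, -9.96132737e-01]]), 't': array([ 121.40875341,  545.22314208, 1016.84233706])}
{'fov_y': 65.20635567453994, 'cx': 281.1786851347197, 'cy': 205.70548163116973, 'hand_eye': array([[ 9.99999364e-01,  1.71358961e-04, -1.11444020e-03,
        -6.91480805e-01],
       [ 1.65678870e-04,  9.55324648e-01,  2.95558435e-01,
        -7.52695738e+01],
       [ 1.11529878e-03, -2.95558432e-01,  9.55324013e-01,
        -1.42026934e+02],
       [ 0.00000000e+00,  0.00000000e+00,  0.00000000e+00,
         1.00000000e+00]])}
```

View pics/scene0.png

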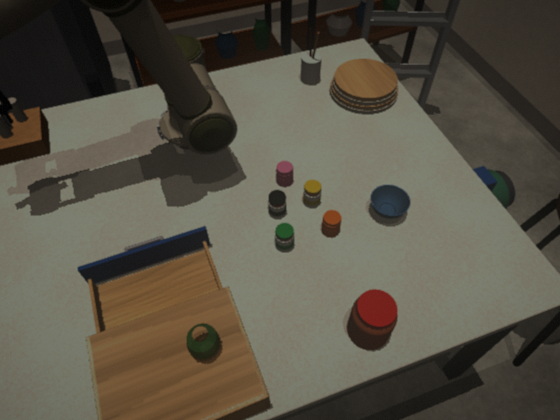

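View pics/top0.png

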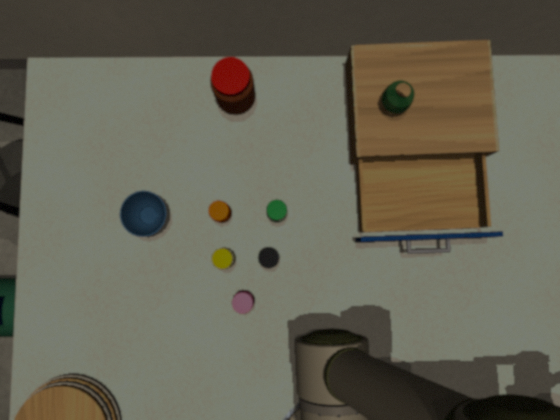

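View pics/wrist0.png

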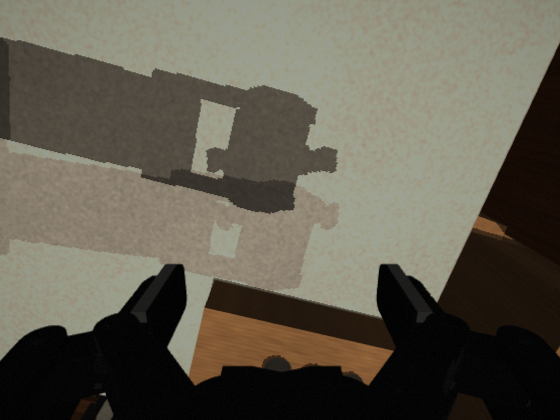

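Scene: green jar at top pixel (277,210), yellow (222,258) and black (268,257). The look-alikes are orange (219,211) and pink (243,301). The bowl is at (144,213), the tub at (233,85), and the drawer is open with its front near row 237. I see no blue jar so far, though the arm could be hiding it. Next I'll measure positions and check a close crop.

```bash
python3 - <<'E'
from h import *
z=np.load('pics/top0.npz'); p,d,c=z['p'],z['d'],z['c']
cv2.imwrite('pics/crop0.png',cv2.resize(p[180:330,110:340][:,:,::-1],None,fx=3.4,fy=3.4,interpolation=cv2.INTER_CUBIC))
for n,(u,v) in dict(green=(277,210),yellow=(222,258),black=(268,257),orange=(219,211),pink=(243,301)).items():
    w=c[v-16:v+17,u-16:u+17].reshape(-1,3); zt=np.percentile(c[v-4:v+5,u-4:u+5,2],50)
    m=w[abs(w[:,2]-zt)<5]
    xy=m[:,:2].astype(np.float32); (cc,r)=cv2.minEnclosingCircle(xy)
    print(n,'ztop',zt.round(1),'mean',m.mean(0).round(1),'circ',np.round(cc,1),round(r,1),len(m))
def P(u,v): print((u,v),c[v,u].round(1))
for q in [(358,239),(500,234),(430,236),(425,249),(403,246),(447,246),(366,200),(483,200),(420,200),(358,158),(494,152),(352,50),(489,45),(144,213),(121,213),(168,213),(144,190),(144,238),(233,85)]: P(*q)
E
```

```text
green ztop 70.4 mean [552.4 117.3  70.1] circ [552.4 117.5] 23.6 331
yellow ztop 70.6 mean [441.7 241.2  70.3] circ [441.5 241.5] 24.0 344
black ztop 71.8 mean [443.4 136.3  71.6] circ [443.3 136.1] 23.7 341
orange ztop 62.8 mean [551.5 251.5  62.8] circ [551.7 251.9] 23.9 332
pink ztop 62.3 mean [341.4 195.3  62.5] circ [341.4 195.6] 24.0 351
(358, 239) [485.3 -70.3  58.4]
(500, 234) [ 495.3 -380.7   86.5]
(430, 236) [ 491.  -225.9   84.9]
(425, 249) [ 462.3 -222.    60.9]
(403, 246) [ 470.1 -189.     1.2]
(447, 246) [ 469.1 -272.    61.3]
(366, 200) [580.8 -99.5  13.1]
(483, 200) [ 576.5 -366.1   44.4]
(420, 200) [ 580.2 -228.7   15.5]
(358, 158) [669.2 -69.7  79.6]
(494, 152) [ 680.9 -376.2   85.5]
(352, 50) [915.5 -56.6  99.4]
(489, 45) [ 926.1 -369.1   99. ]
(144, 213) [550.5 439.1   7.2]
(121, 213) [546.3 478.3  54. ]
(168, 213) [550.3 380.2   8.7]
(144, 190) [607.9 442.6   0.8]
(144, 238) [489.9 438.5   4.1]
(233, 85) [822.1 211.7 130.2]
```

```bash
python3 - <<'E'
import cv2
p=cv2.imread('pics/scene0.png')
cv2.imwrite('pics/crop1.png',cv2.resize(p[150:260,250:360],None,fx=5,fy=5,interpolation=cv2.INTER_CUBIC))
E
```

```text
(no output)
```

View pics/crop1.png

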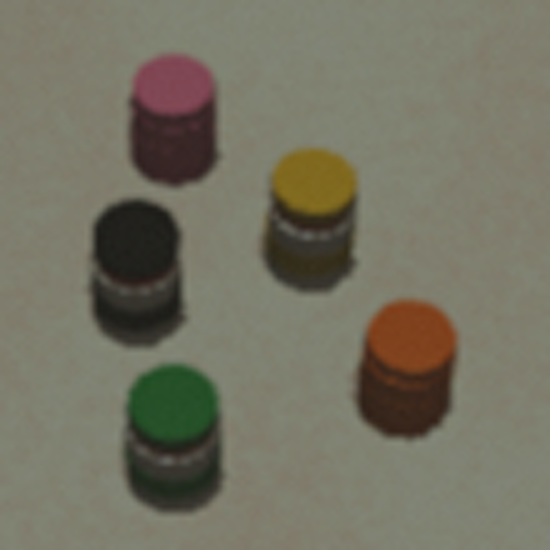

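View pics/crop0.png

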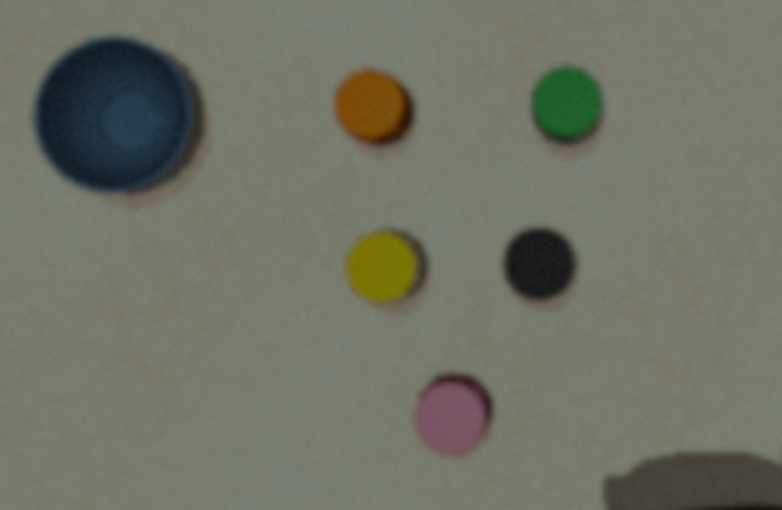

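Black, green and yellow are the real jars: they have white bodies and proud lids with tops at about 71 mm. The orange and pink bodies are plain, with tops at 62 mm, so I'll leave them alone. I'll start by closing the fingers and moving above black.

```bash
python3 -m pendant '[[[1,0.1,0.1,0,20],[1,0.2,0.3,0,40],[1,0.25,0.45,0,60],[1,0.307,0.643,0,77.2],[1,0.307,0.643,0,77.2],[1,0.307,0.643,0,77.2],[1,0.307,0.643,0,77.2],[1,0.307,0.643,0,77.2],[1,0.307,0.643,0,77.2],[1,0.307,0.643,0,77.2],[1,0.307,0.643,0,77.2],[1,0.307,0.643,0,77.2],[1,0.307,0.643,0,77.2],[1,0.307,0.643,0,77.2],[1,0.307,0.643,0,77.2],[1,0.307,0.643,0,77.2]]]'
python3 - <<'E'
from h import *
s,p,d=cap('scene','s1.png'); s,p,d=cap('top','t1.png'); s,p,d=cap('wrist','w1.png')
print({k:np.round(s[k],3) for k in('time_s','eef_pos','ee_rot','force','joints')})
E
```

```text
time_s: 1.75
eef_pos: [443.4, 137.7, 230.7]
ee_rot: [-0.0, 1.0, 0.021, -0.0]
force: [-0.8, -1.5, -0.2]
grip_width: -0.001
{'time_s': np.float64(1.85), 'eef_pos': array([443.031, 135.633, 231.006]), 'ee_rot': array([ 0.  ,  1.  ,  0.02, -0.  ]), 'force': array([ 0.524, -0.743,  0.441]), 'joints': array([ 0.044,  0.177,  1.673, -0.   ,  1.292,  0.004])}
```

View pics/s1.png

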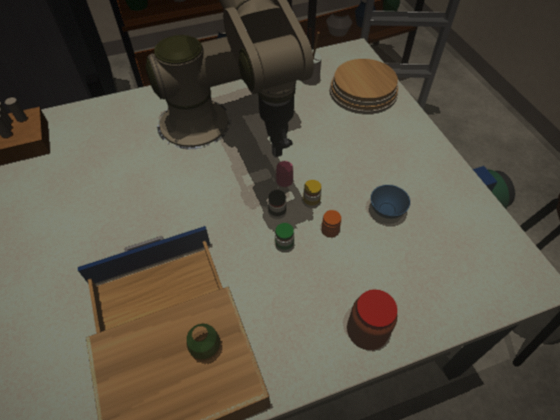

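View pics/w1.png

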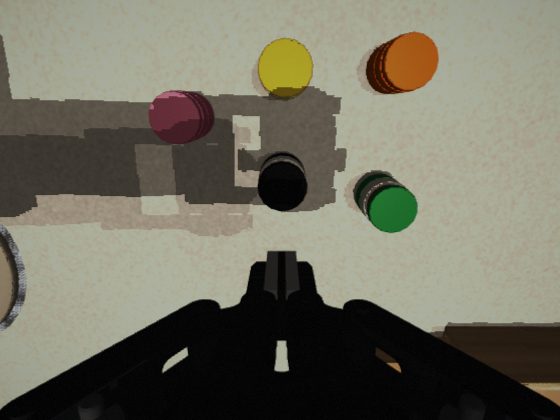

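View pics/t1.png

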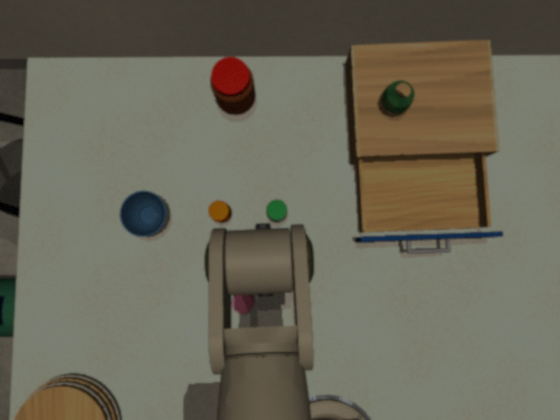

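Shown: no blue jar anywhere, so there are three jars. In the wrist view black is at (282,182), yellow (285,68), green (390,205), pink (181,117) and orange (410,62). I'll cross-check their positions with the wrist depth.

```bash
cat >> h.py <<'E'
def lidfit(c,u,v,h=50):
    w=c[max(v-h,0):v+h+1,max(u-h,0):u+h+1].reshape(-1,3); zt=np.median(c[v-3:v+4,u-3:u+4,2])
    m=w[abs(w[:,2]-zt)<4]; cc,r=cv2.minEnclosingCircle(m[:,:2].astype(np.float32))
    return np.round([*cc,m[:,2].mean(),r],1)
E
python3 - <<'E'
from h import *
s,p,d=cap('wrist'); c=cloud('wrist',d,s)
for n,q in dict(black=(282,182),yellow=(285,68),green=(390,205)).items(): print(n,lidfit(c,*q,30 if n!='x' else 0))
print(s['eef_pos'])
E
```

```text
black [443.5 136.8  70.1  23.8]
yellow [441.9 241.7  69.1  23.9]
green [552.5 118.1  68.7  23.9]
[443.0583411  135.18952525 231.20599102]
```

```bash
python3 -m pendant '[[[1,0,0.001,-0.05,0],[1,0,0.001,-0.10,0],[1,0,0.001,-0.150,0],[1,0,0.001,-0.157,0],[1,0,0.001,-0.157,0],[1,0,0.001,-0.160,0],[1,0,0.001,-0.162,0],[1,0,0.001,-0.164,0],[1,0,0.001,-0.165,0],[1,0,0.001,-0.165,0]]]'
```

```text
time_s: 2.95
eef_pos: [444.4, 137.0, 67.4]
ee_rot: [0.0, 1.0, 0.02, 0.002]
force: [0.7, -1.0, 5.7]
grip_width: -0.006
```

Contact was made and the lid is moving. I'll keep pressing until the force climbs well past 7 N.

```bash
python3 -m pendant '[[[1,0,0,-0.002,0],[1,0,0,-0.004,0],[1,0,0,-0.005,0],[1,0,0,-0.005,0]]]'; python3 -m pendant '[[[1,0,0,-0.001,0],[1,0,0,-0.002,0],[1,0,0,-0.002,0]]]'
```

```text
time_s: 3.35
eef_pos: [444.4, 137.0, 62.2]
ee_rot: [0.0, 1.0, 0.02, 0.001]
force: [2.6, -0.6, 4.9]
grip_width: 0.0
time_s: 3.65
eef_pos: [444.6, 137.0, 61.8]
ee_rot: [0.0, 1.0, 0.02, 0.002]
force: [-5.6, -1.9, 27.1]
grip_width: -0.0
```

27 N at z = 61.8 mm, so black is home. Next is green.

```bash
python3 -m pendant '[[[1,0,0,0.04,0],[1,0.05,-0.009,0.04,0],[1,0.1,-0.018,0.04,0],[1,0.109,-0.019,0.04,0],[1,0.109,-0.019,0.03,0],[1,0.109,-0.019,0.015,0],[1,0.109,-0.019,0.012,0],[1,0.109,-0.019,0.012,0]]]'
```

```text
time_s: 4.45
eef_pos: [551.3, 118.3, 70.8]
ee_rot: [-0.0, 1.0, 0.02, -0.001]
force: [0.4, -0.6, -0.3]
grip_width: -0.001
```

```bash
python3 -m pendant '[[[1,0.001,0,-0.003,0],[1,0.001,0,-0.006,0],[1,0.001,0,-0.008,0],[1,0.001,0,-0.010,0],[1,0.001,0,-0.010,0]]]';  python3 -m pendant '[[[1,0,0,-0.001,0],[1,0,0,-0.002,0],[1,0,0,-0.002,0]]]'
```

```text
time_s: 4.95
eef_pos: [553.3, 118.2, 62.0]
ee_rot: [-0.0, 1.0, 0.02, 0.0]
force: [-3.1, 0.8, 5.8]
grip_width: -0.004
time_s: 5.25
eef_pos: [553.8, 118.3, 62.0]
ee_rot: [-0.0, 1.0, 0.02, 0.001]
force: [-7.9, 0.0, 21.7]
grip_width: -0.0
```

Green is home too. Next is yellow.

```bash
python3 -m pendant '[[[1,0,0,0.042,0],[1,-0.03,0.035,0.042,0],[1,-0.06,0.07,0.042,0],[1,-0.09,0.1,0.042,0],[1,-0.112,0.1235,0.042,0],[1,-0.112,0.1235,0.042,0],[1,-0.112,0.1235,0.03,0],[1,-0.112,0.1235,0.015,0],[1,-0.112,0.1235,0.012,0],[1,-0.112,0.1235,0.012,0]]]'
```

```text
time_s: 6.25
eef_pos: [441.7, 240.8, 70.7]
ee_rot: [0.0, 1.0, 0.019, -0.001]
force: [0.5, -0.1, 0.8]
grip_width: -0.0
```

```bash
python3 -m pendant '[[[1,0,0.001,-0.003,0],[1,0,0.001,-0.006,0],[1,0,0.001,-0.008,0],[1,0,0.001,-0.010,0],[1,0,0.001,-0.010,0]]]';  python3 -m pendant '[[[1,0,0,-0.001,0],[1,0,0,-0.002,0],[1,0,0,-0.002,0]]]'
```

```text
time_s: 6.75
eef_pos: [442.2, 242.2, 62.1]
ee_rot: [0.0, 1.0, 0.02, 0.001]
force: [-0.4, -2.1, 6.5]
grip_width: 0.001
time_s: 7.05
eef_pos: [442.7, 242.3, 61.9]
ee_rot: [0.0, 1.0, 0.02, 0.002]
force: [-5.8, -6.5, 26.4]
grip_width: -0.003
```

```bash
python3 -m pendant '[[[1,0,0,0.05,0],[0,0,-0.03,0.1,0],[-1,0,-0.08,0.14,0],[-1,0,-0.13,0.18,0],[-1,0,-0.16,0.18,0],[-1,0,-0.16,0.18,0],[-1,0,-0.16,0.18,0]]]'
python3 - <<'E'
from h import *
z=np.load('pics/top0.npz'); 
s,p,d=cap('wrist','w2.png'); np.savez('pics/w2.npz',c=cloud('wrist',d,s))
s,p,d=cap('top','t2.png'); c=cloud('top',d)
print(s['eef_pos'])
# drawer geometry
w=c.reshape(-1,3)
def sel(m): return w[m]
top=sel((abs(w[:,2]-99)<6)&(w[:,0]>640)&(w[:,1]<0)&(w[:,1]>-420)); r=cv2.minAreaRect(top[:,:2].astype(np.float32)); print('cabtop z',np.median(top[:,2]),r, cv2.boxPoints(r).round(1).tolist())
fr=sel((abs(w[:,2]-85)<7)&(w[:,0]>470)&(w[:,0]<520)&(w[:,1]<0)&(w[:,1]>-420)); r=cv2.minAreaRect(fr[:,:2].astype(np.float32)); print('front',np.median(fr[:,2]),r,cv2.boxPoints(r).round(1).tolist())
hd=sel((abs(w[:,2]-60)<6)&(w[:,0]>440)&(w[:,0]<476)&(w[:,1]<-150)&(w[:,1]>-300)); print('handle',len(hd),hd.mean(0),hd[:,:2].min(0),hd[:,:2].max(0))
fl=sel((abs(w[:,2]-14)<5)&(w[:,0]>480)&(w[:,0]<700)&(w[:,1]<-90)&(w[:,1]>-380)); print('floor',fl.min(0),fl.max(0),np.median(fl[:,2]))
E
```

```text
time_s: 7.75
eef_pos: [441.8, 81.4, 239.9]
ee_rot: [0.0, 1.0, 0.018, 0.001]
force: [-0.3, 0.4, -0.2]
grip_width: 0.993
[441.39687282  82.57656311 239.07299942]
cabtop z 96.75672848742315 ((804.9340209960938, -217.77734375), (261.6789245605469, 321.2922058105469), 2.1832876205444336) [[668.0999755859375, -62.20000076293945], [680.2999877929688, -383.29998779296875], [941.7999877929688, -373.29998779296875], [929.5999755859375, -52.29999923706055]]
front 84.69480608612244 ((490.4704284667969, -228.14083862304688), (12.045893669128418, 315.64825439453125), 2.1090917587280273) [[478.6000061035156, -70.5999984741211], [490.29998779296875, -386.1000061035156], [502.29998779296875, -385.6000061035156], [490.70001220703125, -70.19999694824219]]
handle 238 [ 460.69701785 -227.40352843   59.87088164] [ 453.24003622 -279.89890224] [ 475.99551903 -179.4097363 ]
floor [ 481.78724249 -369.89368308    9.00244136] [695.46647061 -90.57099991  18.99806831] 14.768716669737639
```

View pics/w2.png

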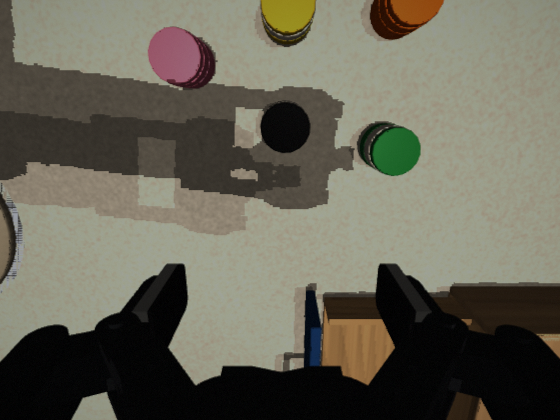

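View pics/t2.png

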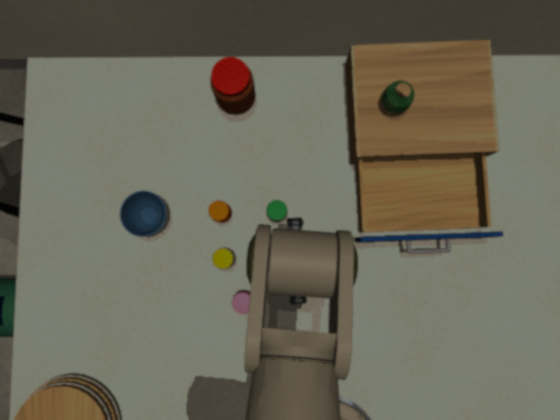

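Drawer measured: inner front edge at (496.5, -228), yaw 2.15°. I'll place the jars in a row 82 mm in from the front. Checking lid heights and jar positions.

```bash
python3 - <<'E'
from h import *
c=np.load('pics/w2.npz')['c']
for n,q in dict(black=(285,127),yellow=(288,12),green=(394,151)).items(): print(n,lidfit(c,*q,30))
p=cv2.imread('pics/w2.png'); cv2.imwrite('pics/c2.png',cv2.resize(p[0:200,230:450],None,fx=3,fy=3))
E
```

```text
black [443.5 136.7  61.2  23.8]
yellow [441.8 240.1  61.3  23.5]
green [552.7 117.6  61.2  24. ]
```

View pics/c2.png

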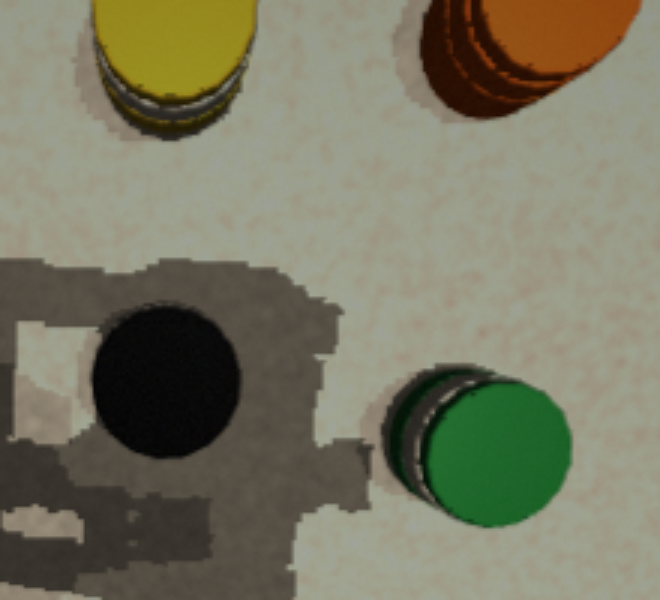

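All three lids are seated: tops at about 61 mm and no red ring showing. Now I'll grasp green.

```bash
python3 -m pendant '[[[-1,0.05,0.02,-0.02,0],[-1,0.1,0.035,-0.06,0],[-1,0.111,0.0355,-0.1,0],[-1,0.111,0.0355,-0.14,0],[-1,0.111,0.0355,-0.14,0],[-1,0.111,0.0355,-0.18,0],[-1,0.111,0.0355,-0.22,0],[-1,0.111,0.0355,-0.2305,0],[-1,0.111,0.0355,-0.2305,0]]]' 40
python3 - <<'E'
from h import *
s,p,d=cap('wrist','w3.png'); print(s['eef_pos'],s['force'])
E
```

```text
time_s: 8.75
eef_pos: [552.2, 118.6, 9.5]
ee_rot: [-0.0, 1.0, 0.02, -0.0]
force: [0.6, 0.4, 0.6]
grip_width: 0.997
[552.18883278 118.64210297   9.46580017] [0.60405877 0.36664575 0.62146868]
```

View pics/w3.png

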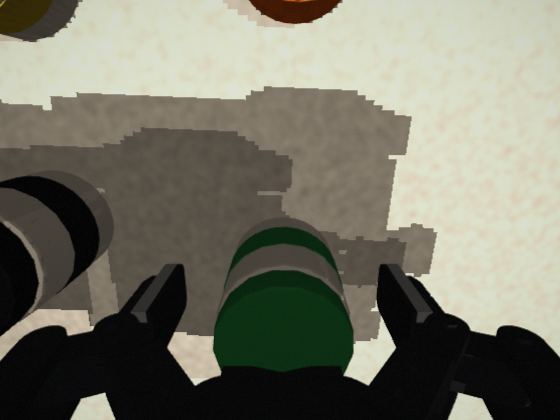

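Green sits between the pads at about (283,310), and the jaws are clear on both sides. Closing and lifting.

```bash
python3 -m pendant '[[[0.6,0,0,0,0],[0.6,0,0,0,0],[0.6,0,0,0,0],[0.6,0,0,0,0],[0.6,0,0,0,0],[0.6,0,0,0,0]]]' 40;  python3 -m pendant '[[[0.6,0,0,0.03,0],[0.6,0,0,0.07,0],[0.6,0,0,0.11,0],[0.6,0,0,0.15,0],[0.6,0,0,0.15,0]]]'
```

```text
time_s: 9.4
eef_pos: [553.1, 118.1, 10.5]
ee_rot: [-0.0, 1.0, 0.02, 0.001]
force: [-1.9, 0.5, 7.9]
grip_width: 0.578
time_s: 9.9
eef_pos: [554.5, 118.1, 164.6]
ee_rot: [0.0, 1.0, 0.02, 0.005]
force: [0.2, 0.3, -3.5]
grip_width: 0.577
```

```bash
python3 -m pendant '[[[0.6,0.003,-0.02,0,0],[0.6,0.006,-0.06,0,0],[0.6,0.008,-0.1,0,0],[0.6,0.01,-0.14,0,0],[0.6,0.012,-0.18,0,0],[0.6,0.015,-0.22,0,0],[0.6,0.018,-0.26,0,0],[0.6,0.02,-0.3,0,0],[0.6,0.023,-0.34,0,0],[0.6,0.025,-0.38,0,0],[0.6,0.028,-0.41,0,0],[0.6,0.029,-0.427,0,0],[0.6,0.029,-0.427,0,0],[0.6,0.029,-0.427,0,0]]]'
python3 - <<'E'
from h import *
s,p,d=cap('scene','s4.png'); s,p,d=cap('wrist','w4.png'); print(s['eef_pos'],s['force'],s['joints'])
E
```

```text
time_s: 11.3
eef_pos: [581.0, -308.4, 157.7]
ee_rot: [-0.001, 1.0, 0.02, -0.001]
force: [0.2, 1.2, -2.9]
grip_width: 0.573
[ 581.18630119 -308.00447052  158.1018237 ] [ 0.45897051  0.40021972 -2.27865587] [-6.65179739e-01  6.66004789e-01  1.14647715e+00  2.77399456e-04
  1.33069949e+00 -7.05084015e-01]
```

View pics/s4.png

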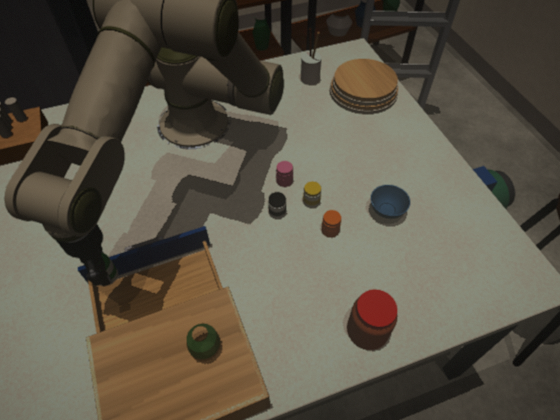

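View pics/w4.png

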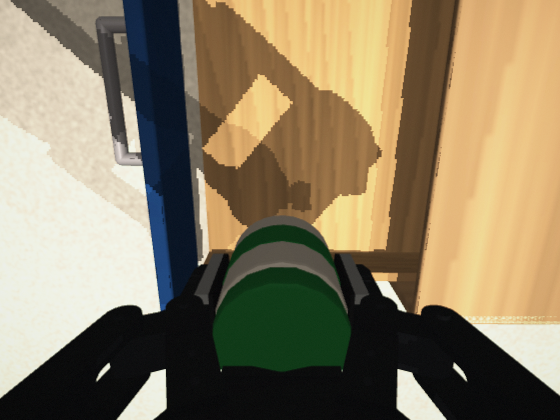

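```bash
python3 -m pendant '[[[0.6,0,-0.001,-0.03,0],[0.6,0,-0.001,-0.06,0],[0.6,0,-0.001,-0.09,0],[0.6,0,-0.001,-0.115,0],[0.6,0,-0.001,-0.128,0],[0.6,0,-0.001,-0.133,0],[0.6,0,-0.001,-0.133,0]]]';
```

```text
time_s: 12.1
eef_pos: [581.7, -309.8, 26.2]
ee_rot: [0.0, 1.0, 0.02, 0.0]
force: [0.4, 0.2, -2.2]
grip_width: 0.575
```

```bash
python3 -m pendant '[[[0.6,0,0,-0.001,0],[0.6,0,0,-0.002,0],[0.6,0,0,-0.003,0],[0.6,0,0,-0.003,0]]]'
```

```text
time_s: 12.5
eef_pos: [581.9, -310.3, 24.5]
ee_rot: [0.001, 1.0, 0.02, 0.001]
force: [-2.3, 2.0, 6.2]
grip_width: 0.579
```

Touchdown. Open partly and raise.

```bash
python3 -m pendant '[[[-0.5,0,0,0.001,0],[-0.55,0,0,0.001,0],[-0.55,0,0,0.001,0],[-0.55,0,0,0.02,0],[-0.55,0,0,0.05,0],[-0.55,0,0,0.09,0],[-0.55,0,0,0.13,0],[-1,0,0,0.17,0],[-1,0,0.03,0.2,0],[-1,0,0.08,0.2,0],[-1,-0.01,0.13,0.2,0],[-1,-0.03,0.18,0.2,0],[-1,-0.05,0.22,0.2,0],[-1,-0.07,0.26,0.2,0],[-1,-0.09,0.3,0.2,0],[-1,-0.11,0.34,0.2,0],[-1,-0.13,0.38,0.2,0],[-1,-0.14,0.39,0.2,0],[-1,-0.14,0.39,0.2,0]]]'
python3 - <<'E'
from h import *
s,p,d=cap('wrist','w5.png');np.savez('pics/w5.npz',c=cloud('wrist',d,s)); print(s['eef_pos'])
s,p,d=cap('top','t5.png');np.savez('pics/t5.npz',c=cloud('top',d,s))
E
```

```text
time_s: 14.4
eef_pos: [440.6, 81.0, 223.2]
ee_rot: [0.0, 1.0, 0.021, 0.0]
force: [0.3, -0.2, 0.4]
grip_width: 1.001
[440.64094647  81.02357289 223.16072026]
```

View pics/t5.png

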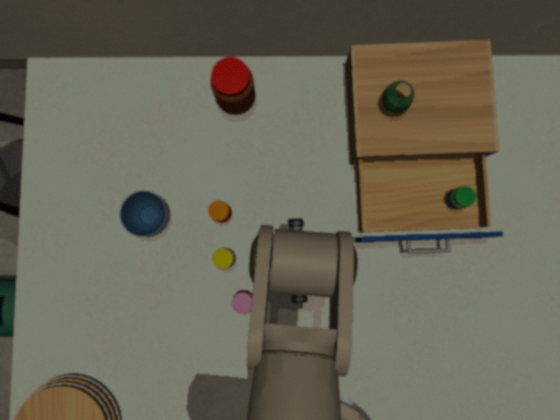

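View pics/w5.png

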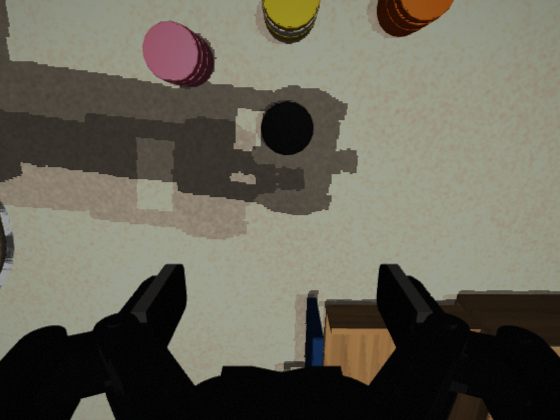

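Green stands in the drawer at (461,197) in the top view. In the wrist view black is at (287,127) and yellow at (292,10).

```bash
python3 - <<'E'
from h import *
c=np.load('pics/w5.npz')['c']
for n,q in dict(black=(287,127),yellow=(292,9)).items(): print(n,lidfit(c,*q,32))
c=np.load('pics/t5.npz')['c']; print('green',lidfit(c,461,196,16))
E
```

```text
black [443.5 136.4  61.2  23.9]
yellow [441.9 236.2  61.3  22.9]
green [ 581.9 -310.6   76.7   24.3]
```

```bash
python3 -m pendant '[[[-1,0.002,0.04,-0.02,0],[-1,0.0025,0.056,-0.06,0],[-1,0.0025,0.056,-0.10,0],[-1,0.0025,0.056,-0.13,0],[-1,0.0025,0.056,-0.15,0],[-1,0.0025,0.056,-0.18,0],[-1,0.0025,0.056,-0.205,0],[-1,0.0025,0.056,-0.2135,0],[-1,0.0025,0.056,-0.2135,0]]]' 40
python3 -m pendant '[[[0.6,0,0,0,0],[0.6,0,0,0,0],[0.6,0,0,0,0],[0.6,0,0,0,0],[0.6,0,0,0,0],[0.6,0,0,0,0]]]' 40
```

```text
time_s: 15.4
eef_pos: [444.1, 135.2, 8.6]
ee_rot: [0.0, 1.0, 0.019, -0.001]
force: [0.7, -0.4, 0.6]
grip_width: 1.002
time_s: 16.0
eef_pos: [444.6, 136.0, 10.4]
ee_rot: [0.0, 1.0, 0.02, 0.001]
force: [-0.8, -0.4, 5.5]
grip_width: 0.579
```

```bash
python3 -m pendant '[[[0.6,0,0,0.03,0],[0.6,0,0,0.07,0],[0.6,0,0,0.11,0],[0.6,0,0,0.15,0],[0.6,0.01,-0.03,0.15,0],[0.6,0.025,-0.07,0.15,0],[0.6,0.04,-0.11,0.15,0],[0.6,0.055,-0.15,0.15,0],[0.6,0.07,-0.19,0.15,0],[0.6,0.085,-0.23,0.15,0],[0.6,0.1,-0.27,0.15,0],[0.6,0.115,-0.31,0.15,0],[0.6,0.128,-0.345,0.15,0],[0.6,0.1345,-0.361,0.15,0],[0.6,0.1345,-0.361,0.15,0],[0.6,0.1345,-0.361,0.15,0]]]'
```

```text
time_s: 17.6
eef_pos: [578.1, -224.5, 159.2]
ee_rot: [-0.0, 1.0, 0.02, -0.0]
force: [0.5, -0.1, -1.9]
grip_width: 0.575
```

```bash
python3 -m pendant '[[[0.6,0,0,-0.03,0],[0.6,0,0,-0.06,0],[0.6,0,0,-0.09,0],[0.6,0,0,-0.115,0],[0.6,0,0,-0.128,0],[0.6,0,0,-0.133,0],[0.6,0,0,-0.133,0],[0.6,0,0,-0.134,0],[0.6,0,0,-0.135,0],[0.6,0,0,-0.135,0]]]';
```

```text
time_s: 18.6
eef_pos: [578.6, -225.1, 24.9]
ee_rot: [0.0, 1.0, 0.02, 0.0]
force: [-0.4, -0.2, -2.5]
grip_width: 0.573
```

```bash
python3 -m pendant '[[[0.6,0,0,-0.001,0],[0.6,0,0,-0.002,0],[0.6,0,0,-0.002,0]]]'
```

```text
time_s: 18.9
eef_pos: [579.1, -225.2, 24.4]
ee_rot: [0.001, 1.0, 0.02, 0.001]
force: [-2.8, 2.8, 11.6]
grip_width: 0.575
```

```bash
python3 -m pendant '[[[-0.5,0,0,0.001,0],[-0.55,0,0,0.001,0],[-0.55,0,0,0.001,0],[-0.55,0,0,0.02,0],[-0.55,0,0,0.05,0],[-0.55,0,0,0.09,0],[-0.55,0,0,0.13,0],[-1,0,0,0.17,0],[-1,0,0.03,0.2,0],[-1,0,0.08,0.2,0],[-1,-0.01,0.13,0.2,0],[-1,-0.03,0.18,0.2,0],[-1,-0.05,0.22,0.2,0],[-1,-0.07,0.26,0.2,0],[-1,-0.09,0.3,0.2,0],[-1,-0.11,0.34,0.2,0],[-1,-0.13,0.38,0.2,0],[-1,-0.138,0.395,0.2,0],[-1,-0.138,0.395,0.2,0]]]'
python3 - <<'E'
from h import *
s,p,d=cap('wrist','w6.png');np.savez('pics/w6.npz',c=cloud('wrist',d,s)); print(s['eef_pos'])
s,p,d=cap('top','t6.png');np.savez('pics/t6.npz',c=cloud('top',d,s))
E
```

```text
time_s: 20.8
eef_pos: [439.4, 171.7, 222.5]
ee_rot: [-0.0, 1.0, 0.021, 0.0]
force: [0.8, -0.2, 0.5]
grip_width: 0.998
[439.3957939  171.65286094 222.45165369]
```

View pics/t6.png

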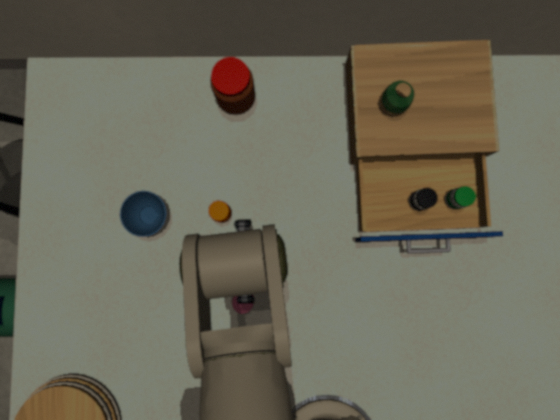

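View pics/w6.png

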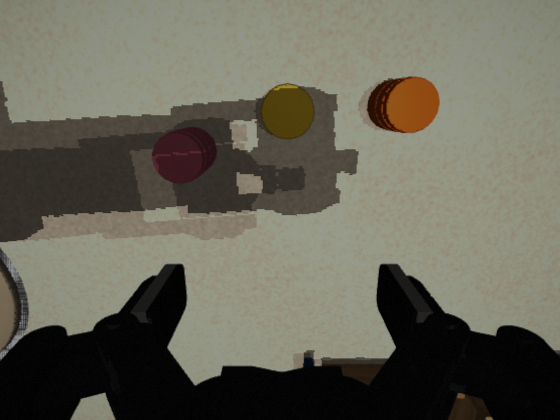

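Black (425,199) and green (461,197) both stand in the drawer. Yellow is at wrist pixel (288,111).

```bash
python3 - <<'E'
from h import *
c=np.load('pics/w6.npz')['c']
print('yellow',lidfit(c,288,111,34))
c=np.load('pics/t6.npz')['c']; print('green',lidfit(c,461,196,16),lidfit(c,425,198,16))
E
```

```text
yellow [441.6 241.8  61.3  24. ]
green [ 582.2 -310.8   76.8   24.3] [ 579.  -224.3   76.5   24.4]
```

```bash
python3 -m pendant '[[[-1,0.002,0.04,-0.02,0],[-1,0.002,0.071,-0.06,0],[-1,0.002,0.071,-0.10,0],[-1,0.002,0.071,-0.13,0],[-1,0.002,0.071,-0.15,0],[-1,0.002,0.071,-0.18,0],[-1,0.002,0.071,-0.205,0],[-1,0.002,0.071,-0.2135,0],[-1,0.002,0.071,-0.2135,0]]]' 40
python3 -m pendant '[[[0.6,0,0,0,0],[0.6,0,0,0,0],[0.6,0,0,0,0],[0.6,0,0,0,0],[0.6,0,0,0,0],[0.6,0,0,0,0]]]' 40
```

```text
time_s: 21.8
eef_pos: [442.5, 240.2, 8.1]
ee_rot: [0.0, 1.0, 0.019, -0.001]
force: [0.0, 0.3, 0.1]
grip_width: 1.002
time_s: 22.4
eef_pos: [443.1, 241.1, 10.0]
ee_rot: [-0.0, 1.0, 0.02, 0.001]
force: [-0.9, -1.1, 5.5]
grip_width: 0.579
```

```bash
python3 -m pendant '[[[0.6,0,0,0.03,0],[0.6,0,0,0.07,0],[0.6,0,0,0.11,0],[0.6,0,0,0.15,0],[0.6,0.01,-0.03,0.15,0],[0.6,0.025,-0.07,0.15,0],[0.6,0.04,-0.11,0.15,0],[0.6,0.055,-0.15,0.15,0],[0.6,0.07,-0.19,0.15,0],[0.6,0.085,-0.23,0.15,0],[0.6,0.1,-0.27,0.15,0],[0.6,0.115,-0.31,0.15,0],[0.6,0.128,-0.35,0.15,0],[0.6,0.133,-0.375,0.15,0],[0.6,0.133,-0.381,0.15,0],[0.6,0.133,-0.381,0.15,0],[0.6,0.133,-0.381,0.15,0]]]'
```

```text
time_s: 24.1
eef_pos: [575.1, -138.8, 159.0]
ee_rot: [-0.0, 1.0, 0.02, -0.0]
force: [1.0, -0.1, -2.2]
grip_width: 0.578
```

```bash
python3 -m pendant '[[[0.6,0,-0.001,-0.03,0],[0.6,0,-0.001,-0.06,0],[0.6,0,-0.001,-0.09,0],[0.6,0,-0.001,-0.115,0],[0.6,0,-0.001,-0.128,0],[0.6,0,-0.001,-0.133,0],[0.6,0,-0.001,-0.133,0],[0.6,0,-0.001,-0.135,0],[0.6,0,-0.001,-0.137,0],[0.6,0,-0.001,-0.137,0]]]'
```

```text
time_s: 25.1
eef_pos: [576.4, -141.2, 24.0]
ee_rot: [0.001, 1.0, 0.02, 0.002]
force: [-2.0, 1.2, 9.1]
grip_width: 0.575
```

```bash
python3 -m pendant '[[[-0.5,0,0,0.001,0],[-0.55,0,0,0.001,0],[-0.55,0,0,0.001,0],[-0.55,0,0,0.02,0],[-0.55,0,0,0.05,0],[-0.55,0,0,0.09,0],[-0.55,0,0,0.13,0],[-0.55,0,0,0.17,0],[1,-0.04,0,0.2,0],[1,-0.08,0,0.2,0],[1,-0.12,-0.03,0.2,0],[1,-0.16,-0.06,0.2,0],[1,-0.176,-0.088,0.2,0],[1,-0.176,-0.088,0.2,0],[1,-0.176,-0.088,0.2,0]]]'
python3 - <<'E'
from h import *
s,p,d=cap('scene','s7.png'); s,p,d=cap('top','t7.png');c=cloud('top',d,s); print(s['eef_pos'],s['grip_width'])
for q in [(461,196),(425,198),(388,200)]: print(lidfit(c,*q,16))
w=c.reshape(-1,3)
hd=w[(abs(w[:,2]-60)<6)&(w[:,0]>440)&(w[:,0]<476)&(w[:,1]<-150)&(w[:,1]>-300)]; print('handle',len(hd),hd[:,:2].min(0),hd[:,:2].max(0))
E
```

```text
time_s: 26.6
eef_pos: [399.3, -229.2, 221.9]
ee_rot: [-0.0, 1.0, 0.019, 0.0]
force: [0.5, 0.6, -0.6]
grip_width: -0.001
[ 399.62195206 -228.63316134  221.78146309] 0.00372232016952137
[ 582.5 -310.    76.7   24.2]
[ 579.1 -224.1   76.8   24. ]
[ 575.9 -140.3   76.5   23.7]
handle 238 [ 453.24767181 -280.47923232] [ 475.97961305 -179.60713405]
```

View pics/t7.png

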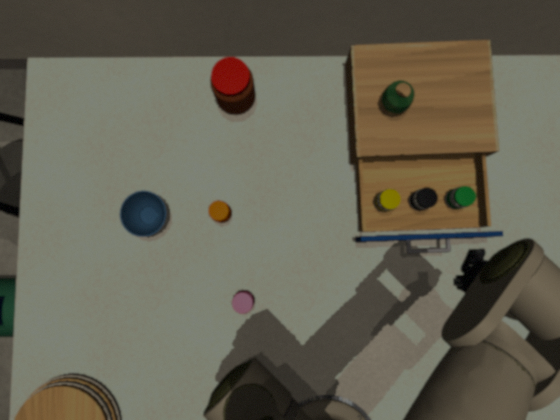

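View pics/s7.png

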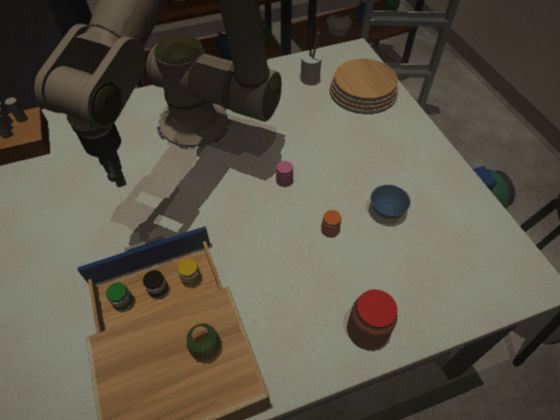

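All three jars stand upright in the drawer with lids home: green (461,197), black (425,198), yellow (388,200). Lowering in front of the handle and then pushing.

```bash
python3 -m pendant '[[[1,0,0.001,-0.04,0],[1,0,0.001,-0.08,0],[1,0,0.001,-0.12,0],[1,0,0.001,-0.16,0],[1,0,0.001,-0.177,0],[1,0.02,0.001,-0.177,0],[1,0.03,0.0015,-0.177,0],[1,0.04,0.002,-0.177,0],[1,0.05,0.002,-0.177,0],[1,0.06,0.0025,-0.177,0],[1,0.07,0.003,-0.177,0],[1,0.08,0.003,-0.177,0],[1,0.09,0.0035,-0.177,0],[1,0.1,0.004,-0.177,0],[1,0.1,0.004,-0.177,0]]]'
python3 - <<'E'
from h import *
s,p,d=cap('wrist','w8.png'); print(s['eef_pos'],s['force'])
E
```

```text
time_s: 28.2
eef_pos: [500.4, -224.7, 45.1]
ee_rot: [0.0, 1.0, 0.02, 0.0]
force: [0.2, -0.8, 0.0]
grip_width: -0.002
[ 500.4031403  -224.6925111    45.08130057] [ 0.24270109 -0.80065352  0.04212746]
```

View pics/w8.png

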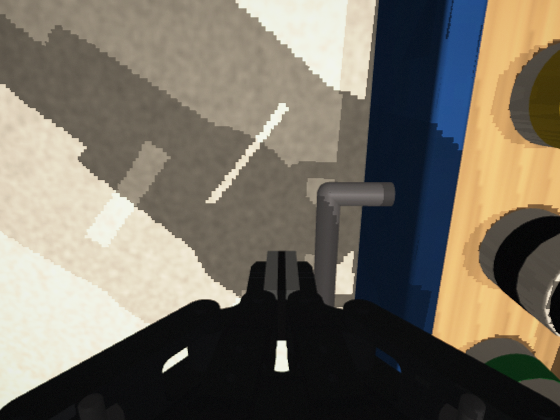

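The drawer is sliding and the jars are upright: yellow (540,90), black (520,270), green (510,365). Continuing.

```bash
python3 -m pendant '[[[1,0.006,0,0,0],[1,0.012,0.0005,0,0],[1,0.018,0.0007,0,0],[1,0.024,0.001,0,0],[1,0.03,0.001,0,0],[1,0.036,0.0013,0,0],[1,0.042,0.0015,0,0],[1,0.048,0.0018,0,0],[1,0.054,0.002,0,0],[1,0.06,0.002,0,0],[1,0.066,0.0024,0,0],[1,0.072,0.0026,0,0],[1,0.078,0.003,0,0],[1,0.084,0.003,0,0],[1,0.09,0.0033,0,0],[1,0.095,0.0035,0,0],[1,0.1,0.0037,0,0]]]'
python3 - <<'E'
from h import *
s,p,d=cap('top','t9.png');c=cloud('top',d,s); print(s['eef_pos'],s['force'])
w=c.reshape(-1,3)
fr=w[(abs(w[:,2]-84)<6)&(w[:,0]>530)&(w[:,0]<668)&(w[:,1]<-60)&(w[:,1]>-390)]; r=cv2.minAreaRect(fr[:,:2].astype(np.float32)); print(len(fr),r)
E
```

```text
time_s: 29.95
eef_pos: [599.8, -221.2, 44.8]
ee_rot: [-0.0, 1.0, 0.02, 0.0]
force: [-4.7, 0.9, 1.4]
grip_width: -0.001
[ 599.80773549 -221.24403797   44.7844086 ] [-4.73714368  0.87756608  1.44808295]
376 ((646.6232299804688, -139.7617645263672), (12.880056381225586, 150.59996032714844), 2.1532905101776123)
```

View pics/t9.png

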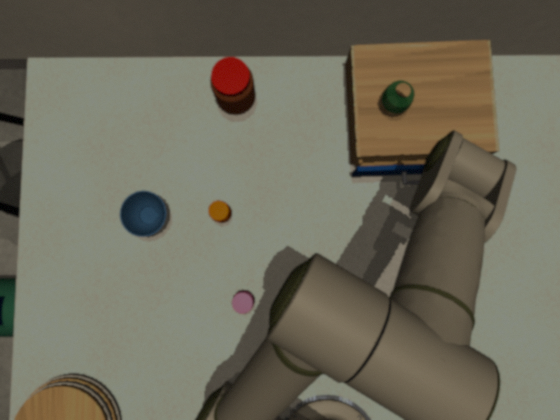

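The front face still stands about 19 mm off the cabinet. I'll push on gently until the force rises.

```bash
python3 -m pendant '[[[1,0.004,0,0,0],[1,0.008,0.0003,0,0],[1,0.012,0.0005,0,0],[1,0.015,0.0006,0,0],[1,0.017,0.0006,0,0],[1,0.017,0.0006,0,0]]]';python3 -m pendant '[[[1,0.001,0,0,0],[1,0.002,0,0,0],[1,0.003,0,0,0],[1,0.003,0,0,0]]]'
```

```text
time_s: 30.6
eef_pos: [616.9, -220.7, 44.8]
ee_rot: [0.0, 1.0, 0.02, 0.0]
force: [-1.1, 0.2, -0.6]
grip_width: 0.001
time_s: 31.0
eef_pos: [619.0, -220.7, 44.8]
ee_rot: [-0.0, 1.0, 0.02, -0.001]
force: [-7.0, 0.4, 2.6]
grip_width: 0.002
```

```bash
python3 -m pendant '[[[1,0.001,0,0,0],[1,0.002,0,0,0],[1,0.002,0,0,0]]]';python3 -m pendant '[[[1,0.001,0,0,0],[1,0.001,0,0,0]]]'
```

```text
time_s: 31.3
eef_pos: [619.4, -220.7, 44.5]
ee_rot: [-0.001, 1.0, 0.02, -0.003]
force: [-15.8, 0.6, 6.1]
grip_width: -0.002
time_s: 31.5
eef_pos: [619.6, -220.6, 44.5]
ee_rot: [-0.001, 1.0, 0.02, -0.004]
force: [-20.3, 0.9, 9.3]
grip_width: -0.003
```

Stalled at x ≈ 619.5 with force climbing past 20 N, against 4 N of friction. The drawer is at its stop. Retreating to check.

```bash
python3 -m pendant '[[[1,-0.005,0,0,0],[1,-0.03,-0.001,0,0],[1,-0.07,-0.003,0,0],[1,-0.12,-0.003,0.02,0],[1,-0.16,-0.003,0.06,0],[1,-0.2,-0.03,0.1,0],[1,-0.22,-0.07,0.14,0],[1,-0.25,-0.11,0.17,0],[1,-0.28,-0.15,0.17,0],[1,-0.28,-0.15,0.17,0]]]'
python3 - <<'E'
from h import *
s,p,d=cap('scene','s10.png'); s,p,d=cap('top','t10.png');c=cloud('top',d,s); print(s['eef_pos'],s['force'])
w=c.reshape(-1,3)
fr=w[(abs(w[:,2]-84)<5)&(w[:,0]>630)&(w[:,0]<690)&(w[:,1]<-50)&(w[:,1]>-395)]; r=cv2.minAreaRect(fr[:,:2].astype(np.float32)); print('front',len(fr),r)
t=w[(abs(w[:,2]-97)<4)&(w[:,0]>640)&(w[:,1]<0)&(w[:,1]>-420)]; print('cab',cv2.boxPoints(cv2.minAreaRect(t[:,:2].astype(np.float32))).round(1).tolist())
hd=w[(abs(w[:,2]-60)<5)&(w[:,0]>600)&(w[:,0]<660)&(w[:,1]<-150)&(w[:,1]>-300)]; print('handle',len(hd),hd[:,:2].min(0),hd[:,:2].max(0))
cv2.imwrite('pics/c10.png',cv2.resize(p[30:190,330:510][:,:,::-1],None,fx=3.5,fy=3.5,interpolation=cv2.INTER_CUBIC))
E
```

```text
time_s: 32.5
eef_pos: [341.3, -373.3, 216.7]
ee_rot: [0.002, 1.0, 0.019, 0.001]
force: [1.7, 0.3, -1.0]
grip_width: 0.002
[ 339.49051991 -376.47427414  217.42815124] [-3.39840982 -2.38782027  1.88750738]
front 784 ((669.5860595703125, -221.08908081054688), (319.071533203125, 31.315427780151367), 88.79682159423828)
cab [[667.7000122070312, -62.0], [680.5, -383.29998779296875], [942.4000244140625, -372.8999938964844], [929.5999755859375, -51.599998474121094]]
handle 250 [ 630.87978601 -272.97675468] [ 659.82209792 -172.44225321]
```

View pics/c10.png

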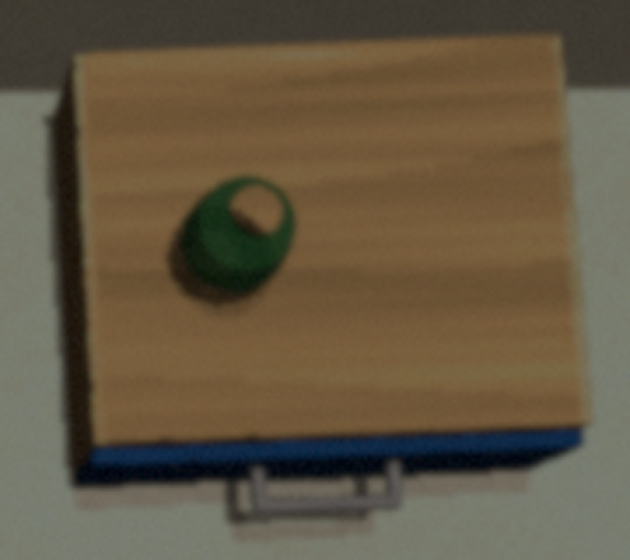

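View pics/s10.png

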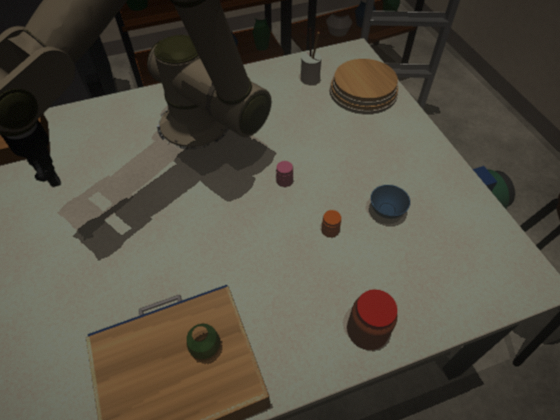

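The drawer is home: the handle moved 178 mm as predicted, and the front sits against the cabinet. Bowl, look-alikes and vase haven't moved. Letting the arm settle, then handing in.

```bash
python3 -m pendant '[[[1,0,0,0,0],[1,0,0,0,0],[1,0,0,0,0],[1,0,0,0,0],[1,0,0,0,0]]]'; python3 -c "
from h import *
print(order.finish_job())"
```

```text
time_s: 33.1
eef_pos: [342.7, -370.3, 214.7]
ee_rot: [-0.0, 1.0, 0.02, -0.0]
force: [0.3, 0.8, -0.4]
grip_width: -0.002
the job is handed in; nothing more can be done
None
```

The job is handed in at about 33 s of robot time. I pressed the green, black and yellow lids home, stood the three jars in the drawer and pushed it fully shut. The blue jar was not present.

- **Lids:** each one stopped at about 62 mm with 22–27 N on it. The wrist camera then read the tops at about 61 mm with no red ring showing.
- **Jars:** all three stood upright on the drawer floor at the spots I chose, with tops at about 76.7 mm. I last saw them during the push, still upright after the first part. I couldn't see them once the drawer was closed, and I didn't reopen it to check.
- **Drawer:** it stalled against its stop at 20 N, after the handle had moved about 178 mm. The front sits against the cabinet in the final pictures.
- **Everything else:** the bowl, the orange and pink look-alikes, the tub and the vase look undisturbed. No check failed. I noticed no jar being knocked aside.

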